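# Shift the roller mixer to the disc speed

### The arm

A 6-joint arm with a two-finger parallel gripper is mounted at the origin on the work surface. World frame = base frame: x ahead of the robot, y to its left, z up, the work surface at z = 0. Lengths are in mm, angles in rad, forces in N, time in s.
With the tool pointing down it reaches from about 350 to 775 mm from the base axis. Payload 7.3 kg.
Tool frame: the origin (TCP) lies between the finger pads; the fingertips stand 8 mm ahead of it and the grasp point (between the pads) lies 11 mm behind it; y points along the fingers, z is the direction in which the jaws open and shut, and the axes are right-handed (so a half turn about y gives the same grasp; the last joint's range is limited). The gripper opens to 92 mm and grips with 3 to 60 N. Pads are 19 mm wide; open, the fingers measure 130 mm over their backs; the gripper's body (75 mm by 190 mm) begins 47 mm behind the grasp point.
Start: joints at [1.1, 0.342, 1.524, -0, 1.275, -0.146], TCP at [167.523, 497.574, 234.741] pointing down, gripper open.
Joint ranges: [-2.53, 2.53], [-0.77, 2.02], [0.04, 2.7], [-1, 4.14], [0.28, 2.66], [-3.11, 3.11]. Speed limits (rad/s): [2.57, 2.57, 3.14, 3.14, 3.14, 3.14].

### API

Orientations are given as [roll, pitch, yaw] about the fixed x, y, z axes, in that order (R = Rz(yaw) Ry(pitch) Rx(roll)).
In Python, from plant import bot, vision, job gives the robot as it stands. The module is installed in compiled form; this text tells all that it offers.
- The arm moves only by the tool arm_command, never from a script. Its argument "deltas" is a list of rows, each a list of 4 numbers: the shift along the tool's x, y, z in m, then the turn about the tool's y in degrees. In form: [[x, y, z, twist], ...]. A call has 1 to 5 rows; each row shifts and turns the commanded pose from where the row before left it, along the tool's axes as they then stand; what a row does not reach is not made up. A row lasts 1/10 s, in which the tool goes at most 50 mm and 8.59 degrees, less where a joint would pass 70% of its speed; a pose out of reach is approached as far as the arm can. A call is refused whole if a number of a shift passes 0.05 or a number of a turn 8.59, either way. A call with a gripper value outside its range is refused whole. "claw" is the closure in counts, from 0 (fully open) to 255 (shut), set as the call begins (left out, the last holds). The fingers move at their own pace and stop on an object; the grip force is fixed at half the most. Time passes only in rows, so rows that do not move let the fingers close. It gives the time, the measured TCP pose, the force and the opening at its end, in the units of the state.
- bot.get_obs(): the state, without advancing time (a new reading comes with each control period).
- vision.capture(name): name is "scene" or "top" or "wrist"; returns a dict with "img" (480x640x3 uint8, red, green, blue), "camera_matrix" (3x3 intrinsics, pixels), "dist_coeffs" ([k1, k2, p1, p2, k3] as OpenCV has them; the pictures are not rectified), "world_to_cam" (4x4, takes a point from world to camera coordinates); the wrist camera has in their place "mount" (4x4, takes a point from camera to tool coordinates, whose origin is the TCP and whose axes are the tool frame's). Camera axes: x right, y down, z forward; pixel columns grow to the right and rows downward; lengths in mm; the calibration is good to about 2 mm. A picture is of the moment at which its call begins: read the wrist's pose just before it. There is no depth.
- job.close_job(): hands the job in, once; it reports no verdict.
Trained networks look in a picture, given as the dict that the camera call returned (one of the last four; its "shot" number tells which), for a name from the list of things; names that differ only in an ending like _2 or _b are one class to them, and where a whole thing is asked for, a point or a joint stands for the part that bears it (a point fixed in the world has none). Each returns a list of dicts, best first, with "confidence" (0 to 1); they miss things now and then, are a little off and sometimes report something else, mostly with a low value. They report only what shows in the picture. A call takes as long as a camera call.
- vision.find_in(picture, name): "xyz" ([x, y, z] in mm, in the coordinates of the camera as it stood for that picture, good to about 4 mm: the middle of the surface that is visible of it).
- vision.regions_of(picture, name): "mask" (480x640 bool, what is visible of it).
The state is a dict: "time": time; "joint_positions": joint angles; "dq": joint speeds; "tau": joint torques, N m; "tool_pos": TCP position; "tcp_rot": TCP orientation; "contact_force": force on the tool from outside, world axes, zero at the start; "moment": the same for the moment, N m; "grip_width": finger opening in mm.
Only numpy, scipy, OpenCV 4.12 (cv2) and the standard library are available. Lean on these libraries where they do the work, as an engineer would, in place of code of your own. Each camera call takes 0.05 s, during which the arm holds its last target. There are 200 camera calls.

### The job

Push the gear lever of the roller mixer through its H-shaped gate, from the right-hand pair of slots across the middle to the left-hand pair, and fully home to the end of the slot that has the round disc tag at its end (the slot opposite has the bar tag). Use the fingertips or the outside of the fingers only, pushing the knob from one side at a time: do not take the knob or the stem between the fingers. Leave the lever there, untouched, and leave the bottle, beaker, jar and slide box where they stand.

Things in the scene. Friction and masses are not known exactly. Their poses are not given: they have to be found in the camera images.
- mixer: White bench roller mixer, fixed to the table. Origin on the table under the centre of the selector gate; x axis to the far side (turned up to 20 degrees from the robot's x), y to the left, z up. Gate box 154 (x) by 136 (y) mm, 100 mm high, bare metal top plate with a black H-shaped cut-out. Roller bed adjoins on the left, y = 68 to 368, x = -110 to 110 mm, at most 97 mm high
- gate (a point): Centre of the H on the plate's top face, 100 mm above the table; axes as the mixer's. The H: two slots along x, 14 mm wide, at y = +16 (left) and -16 mm (right), each from x = -31 to +31 mm, joined by a crossing along y, 16 mm wide (x = -8 to +8). The two tongues between the slots have rounded ends that guide the stem
- knob (a point): Centre of the lever's black ball knob, 40 mm diameter, on a 10 mm round steel stem. The lever tilts about a pivot on the mixer's z axis 30 mm above the table, 150 mm from the knob's centre, and cannot be pulled out. In neutral the knob is 180 mm above the table; at a slot's end about 50 mm (x) and 35 mm (y) from there. At the start it is anywhere along the right-hand slots
- shift (a joint): Fore-and-aft tilt of the lever, rad: 0 in the crossing, +0.35 at the stop of the far slots (mixer's +x), -0.35 at the stop of the near slots. Stays where it is left; about 2 N at the knob moves it (more when moved fast). The stem can cross sideways only within about +-0.045 of 0
- select (a joint): Sideways tilt of the lever, rad: about +0.24 in the left slots (mixer's +y), -0.24 in the right slots, stops at +-0.26. Stays where it is left; about 2 N at the knob moves it. Knob in the mixer's frame: x = 150 mm cos(select) sin(shift), y = 150 mm sin(select), z = 30 mm + 150 mm cos(select) cos(shift)
- slot_far (a point): point on the gate plate just beyond the end of the left far slot, where one of the two tags lies: mixer x = +49, y = +22, z = 100 mm
- slot_near (a point): point on the gate plate just beyond the end of the left near slot, where the other tag lies: mixer x = -49, y = +22, z = 100 mm
- tag_disc: round black disc tag, 26 mm diameter, 5 mm thick, fixed flat on the gate plate at the end of one of the left slots, far or near: it marks the wanted slot. Origin at the centre of its underside
- tag_bar: black bar tag, 7 by 30 mm (long side along the mixer's y), 5 mm thick, at the end of the other left slot. Origin at the centre of its underside
- bottle: loose amber glass bottle, 54 mm diameter, 115 mm high, standing right of the mixer; origin under its centre. Leave alone
- beaker: loose glass beaker, 68 mm diameter, 85 mm high, standing right of the mixer; origin under its centre. Leave alone
- slide_box: loose grey box, 85 by 100 by 34 mm high, lying beyond the mixer; origin under its centre. Leave alone
- jar: loose white jar, 56 mm diameter, 75 mm high, standing beyond the mixer; origin under its centre. Leave alone

How it is judged:
By the outcome, as a careful person would: the job done as asked, in the order asked, and still so for the second after the job is handed in, with the robot touching nothing.
It also fails if it takes over 58 s, if anything falls off the work surface, if the arm or the gripper's body presses on something with over 40 N, if the wrist force passes 120 N, or if a joint passes its speed limit or range.

## Working session

There is one attempt and no reset: what is moved stays moved. The work goes in short steps, Python scripts to look and compute and a tool call to move; the robot and the scene stay as the last step left them, time stands still between calls to the robot, and variables do not carry over. Pictures are saved under pics/ and viewed, about 8 in all and at most 12, crops included, and the job is handed in when it is done.

Besides the shell and the picture viewer there is one more tool, called after ">>>" by a JSON object that holds its "name" and its "arguments". arm_command: Moves the arm, as the interface text tells. Its arguments: {"type":"object","properties":{"deltas":{"type":"array","items":{"type":"array","items":{"type":"number"}}},"claw":{"type":"number"}},"required":["deltas"]}

```bash
mkdir -p pics
cat > h.py <<'E'
import numpy as np,cv2
from plant import bot,vision,job
def toworld(c,p):
    return (np.linalg.inv(np.array(c["world_to_cam"]))@np.r_[p,1])[:3]
def save(c,n,s=1,crop=None):
    im=c["img"][...,::-1]
    if crop: a,b,d,e=crop; im=im[b:e,a:d]
    cv2.imwrite("pics/"+n,cv2.resize(im,None,fx=s,fy=s,interpolation=cv2.INTER_CUBIC))
def pix2plane(c,uv,z):
    K=np.array(c["camera_matrix"]);W=np.array(c["world_to_cam"])
    q=cv2.undistortPoints(np.array([[uv]],float),K,np.array(c["dist_coeffs"],float))[0,0]
    R=W[:3,:3];o=-R.T@W[:3,3];d=R.T@np.r_[q,1]
    return o+d*(z-o[2])/d[2]
def proj(c,P):
    W=np.array(c["world_to_cam"])
    return cv2.projectPoints(np.array(P,float).reshape(-1,3),cv2.Rodrigues(W[:3,:3])[0],W[:3,3],np.array(c["camera_matrix"]),np.array(c["dist_coeffs"],float))[0][:,0]
E
python3 - <<'E'
from h import *
np.set_printoptions(precision=1,suppress=True)
o=bot.get_obs();print(o)
for n in("top","scene"):
    c=vision.capture(n);save(c,n+"0.png")
    for t in("knob","gate","tag_disc","tag_bar","bottle","beaker","jar","slide_box","slot_far","slot_near","mixer"):
        r=vision.find_in(c,t)
        print(n,t,[(np.round(toworld(c,x["xyz"]),1),round(x["confidence"],2)) for x in r[:2]])
E
```

```text
{'time': 0.0, 'joint_positions': array([ 1.1,  0.3,  1.5, -0. ,  1.3, -0.1]), 'dq': array([0., 0., 0., 0., 0., 0.]), 'tau': array([ -0. , -43.1, -24.4,   0.1,   0.1,  -0. ]), 'tool_pos': array([167.3, 497.2, 234. ]), 'tcp_rot': array([-1.6,  0. , -0.3]), 'contact_force': array([-0.3, -0.3,  0.1]), 'moment': array([0. , 0. , 0.1]), 'grip_width': 91.74890183907318}
top knob [(array([576.8, -80.7, 188.1]), 0.67)]
top gate [(array([514.7, 114.2,  85.6]), 0.91), (array([750.7, -22.6,  29.9]), 0.71)]
top tag_disc [(array([600.3, -15.9, 101.6]), 0.76)]
top tag_bar [(array([508.4, -46.9, 104.2]), 0.44)]
top bottle [(array([ 689.2, -190.5,   74.3]), 0.56)]
top beaker [(array([ 574. , -237.5,   34.4]), 0.68)]
top jar []
top slide_box [(array([754.1, -22.1,  34.4]), 0.92)]
top slot_far [(array([515.1, 114.2,  79.6]), 0.6)]
top slot_near [(array([511.8, 112.9,  79.1]), 0.92), (array([684.5, 108.5,  75.8]), 0.59)]
top mixer [(array([515.9, 108.9,  76.8]), 0.77)]
scene knob [(array([593.5, -81.9, 188.2]), 0.69)]
scene gate []
scene tag_disc [(array([607.2, -17.7, 103.6]), 0.54), (array([ 708.2, -197.4,   74.9]), 0.34)]
scene tag_bar [(array([511.4, -39.5, 101.2]), 0.42)]
scene bottle [(array([ 707.7, -194.7,   77.4]), 0.56)]
scene beaker [(array([ 556.2, -226.9,   52. ]), 0.6)]
scene jar [(array([699.9, 111.4,  69.1]), 0.82)]
scene slide_box [(array([765.2, -26.5,  36.9]), 0.62)]
scene slot_far [(array([556.9,  89.3,  79.6]), 0.79)]
scene slot_near [(array([558. ,  89.9,  75.1]), 0.79)]
scene mixer [(array([554.2,  87.5,  75.4]), 0.69)]
```

View pics/top0.png

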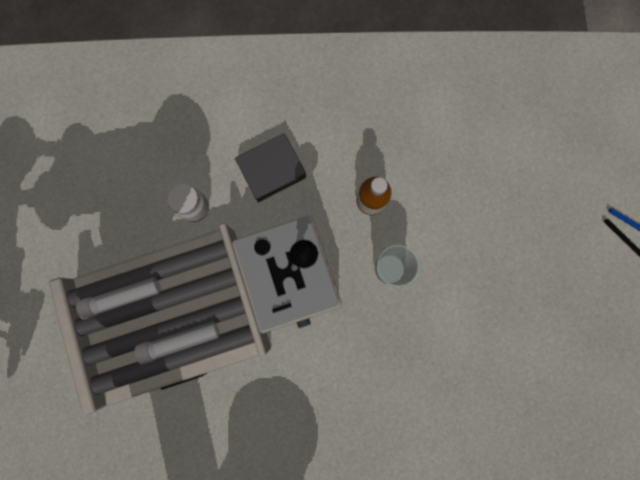

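View pics/scene0.png

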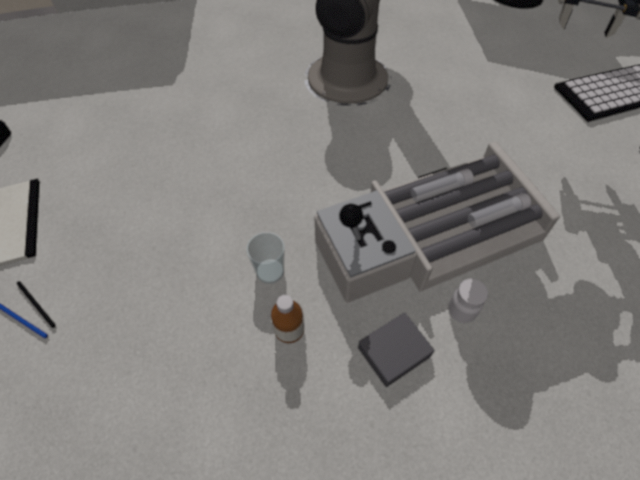

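The top picture shows the disc at (262,247), at the far left end, and the bar at (282,306), near. The knob is at (304,253). So the wanted slot is far-left. Next I'll fit the mixer pose and lever angles from the masks.

```bash
cat >> h.py <<'E'
def cen(m):
    return np.argwhere(m)[:,::-1].mean(0)
def knobW(M,yaw,sh,se):
    k=np.array([150*np.cos(se)*np.sin(sh),150*np.sin(se),30+150*np.cos(se)*np.cos(sh)])
    c,s=np.cos(yaw),np.sin(yaw)
    return np.array([M[0]+c*k[0]-s*k[1],M[1]+s*k[0]+c*k[1],k[2]])
E
python3 - <<'E'
from h import *
from scipy.optimize import least_squares
np.set_printoptions(precision=2,suppress=True)
obs=[]
for n in("top","scene"):
    c=vision.capture(n)
    for t in("tag_disc","tag_bar","knob"):
        r=vision.regions_of(c,t)
        if not r: print(n,t,"none");continue
        m=r[0]["mask"];uv=cen(m);print(n,t,uv,m.sum(),r[0]["confidence"],pix2plane(c,uv,104 if t!="knob" else 174))
        obs.append((c,t,uv))
def res(p):
    M=p[:2];y=p[2];o=[]
    for c,t,uv in obs:
        s,co=np.sin(y),np.cos(y)
        if t=="knob":P=knobW(M,y,p[3],p[4])
        else:
            l=np.array([49 if t=="tag_disc" else -49,22]);P=[M[0]+co*l[0]-s*l[1],M[1]+s*l[0]+co*l[1],104]
        o+=list(proj(c,P)[0]-uv)
    return np.array(o)
f=least_squares(res,[560,-50,.25,0.1,-.24],loss="soft_l1");print(f.x,f.fun);print(knobW(f.x[:2],*f.x[2:]))
p=f.x
c=vision.capture("top");im=c["img"].copy()
crop=(200,190,360,350);S=4
a=cv2.resize(im[190:350,200:360],None,fx=S,fy=S,interpolation=cv2.INTER_CUBIC)[...,::-1].copy()
def L(pts,z,col):
    y=p[2];P=[[p[0]+np.cos(y)*u-np.sin(y)*v,p[1]+np.sin(y)*u+np.cos(y)*v,z] for u,v in pts]
    q=((proj(c,P)-[200,190]+.5)*S).astype(int);cv2.polylines(a,[q],True,col,1)
L([(77,68),(77,-68),(-77,-68),(-77,68)],100,(0,0,255))
for v in(16,-16):L([(31,v+7),(31,v-7),(-31,v-7),(-31,v+7)],100,(0,255,0))
q=((proj(c,knobW(p[:2],*p[2:]))[0]-[200,190]+.5)*S).astype(int);cv2.circle(a,tuple(q),4,(255,255,0),-1)
cv2.imwrite("pics/fit.png",cv2.resize(a,(600,600)))
E
```

```text
top tag_disc [261.02 246.65] 191 0.49 [603.38 -14.06 104.  ]
top tag_bar [280.73 308.02] 45 0.6 [508.83 -43.29 104.  ]
top knob [302.99 254.34] 643 0.94 [582.79 -80.94 174.  ]
scene tag_disc [388.63 246.55] 153 0.56 [605.17 -15.09 104.  ]
scene tag_bar [366.03 204.26] 39 0.54 [510.32 -39.14 104.  ]
scene knob [351.82 217.81] 554 0.77 [588.48 -80.21 174.  ]
[562.66 -49.09   0.28   0.08  -0.24] [ 0.23 -0.21 -1.22 -0.41 -0.27 -1.25  0.22 -0.76 -1.32 -0.25 -0.59 -2.39]
[584.43 -80.63 175.02]
```

View pics/fit.png

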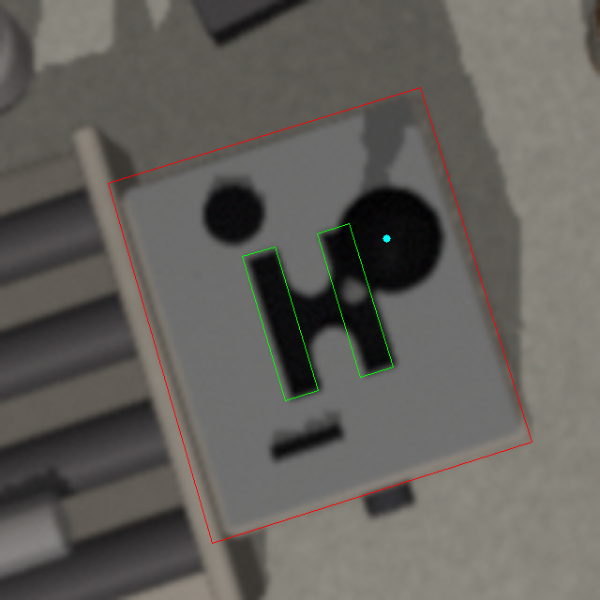

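The fit agrees with the picture: the slot outlines and knob overlay match. Mixer is at (562.7,-49.1) with yaw 0.28. The lever sits in the right slot at shift ≈ 0.08, so it has to come back to the crossing first. I'll close the fingers, turn to the mixer yaw and raise.

>>> {"name": "arm_command", "arguments": {"deltas": [[0,-0.008,0,-8.5],[0,-0.008,0,-8.5],[0,-0.008,0,-8.5],[0,-0.008,0,-8.5],[0,0,0,0]], "claw": 255}}

```text
time: 2.15
tool_pos: [167.7, 498.0, 267.7]
tcp_rot: [-1.569, -0.002, 0.27]
contact_force: [-0.6, 0.3, -0.1]
grip_width: 56.8
```

```bash
cat >> h.py <<'E'
M=np.array([562.7,-49.1]);Y=0.28
from scipy.spatial.transform import Rotation as Ro
def where():
    o=bot.get_obs();p=np.array(o["tool_pos"]);r=np.array(o["tcp_rot"])
    d=p[:2]-M;c,s=np.cos(Y),np.sin(Y)
    loc=np.r_[c*d[0]+s*d[1],-s*d[0]+c*d[1],p[2]]
    print("t",round(o["time"],2),"tcp mixer",loc.round(1),"rpy",r.round(3),"F",np.round(o["contact_force"],1),"w",round(o["grip_width"],1),"q",np.round(o["joint_positions"],2))
    return loc,r
def go(x,y,z):
    l,r=where();c,s=np.cos(Y),np.sin(Y);d=np.array([x,y,z])-l
    w=np.array([c*d[0]-s*d[1],s*d[0]+c*d[1],d[2]])
    print("tool delta mm",(Ro.from_euler("xyz",r).as_matrix().T@w).round(1))
E
python3 -c "
from h import *
go(54,-35,245)"
```

```text
t 2.15 tcp mixer [-228.4  635.   267.7] rpy [-1.569 -0.002  0.27 ] F [-0.6  0.3 -0.1] w 56.8 q [ 1.1   0.32  1.47 -0.    1.35 -0.74]
tool delta mm [ 289.1   22.1 -667.1]
```

>>> {"name": "arm_command", "arguments": {"deltas": [[0.0145,0,-0.0334,-0.1],[0.0145,0,-0.0334,-0.1],[0.0145,0,-0.0334,-0.1],[0.0145,0,-0.0334,-0.1],[0.0145,0,-0.0334,-0.1]]}}

```text
time: 2.65
tool_pos: [282.8, 354.9, 266.4]
tcp_rot: [-1.571, 0.0, 0.273]
contact_force: [1.1, -0.2, 0.5]
grip_width: 16.2
```

>>> {"name": "arm_command", "arguments": {"deltas": [[0.0145,0,-0.0334,0],[0.0145,0,-0.0334,0],[0.0145,0,-0.0334,0],[0.0145,0,-0.0334,0],[0.0145,0,-0.0334,0]]}}

```text
time: 3.15
tool_pos: [398.3, 214.1, 266.4]
tcp_rot: [-1.571, 0.0, 0.273]
contact_force: [0.4, 0.5, -0.7]
grip_width: 0.5
```

>>> {"name": "arm_command", "arguments": {"deltas": [[0.0145,0,-0.0334,0],[0.0145,0,-0.0334,0],[0.0145,0,-0.0334,0],[0.0145,0,-0.0334,0],[0.0145,0,-0.0334,0]]}}

```text
time: 3.65
tool_pos: [513.8, 73.3, 266.3]
tcp_rot: [-1.57, 0.0, 0.272]
contact_force: [1.0, -0.6, -0.0]
grip_width: 0.2
```

>>> {"name": "arm_command", "arguments": {"deltas": [[0.0145,0,-0.0334,0],[0.0145,0,-0.0334,0],[0.0145,0,-0.0334,0],[0.0145,0,-0.0334,0],[0,0,0,0]]}}

```text
time: 4.15
tool_pos: [607.2, -41.6, 265.0]
tcp_rot: [-1.571, 0.001, 0.269]
contact_force: [-0.1, 1.4, -1.1]
grip_width: 0.3
```

```bash
python3 -c "
from h import *
go(54,-35,175)"
```

```text
t 4.15 tcp mixer [ 44.8  -5.  265. ] rpy [-1.571e+00  1.000e-03  2.690e-01] F [-0.1  1.4 -1.1] w 0.3 q [-0.19  0.48  1.22 -0.    1.44 -2.03]
tool delta mm [  9.6  90.  -29.8]
```

>>> {"name": "arm_command", "arguments": {"deltas": [[0.005,0,-0.015,-0.3],[0.006,0,-0.015,-0.3],[0,0.03,0,0],[0,0.03,0,0],[0,0.03,0,0]]}}

```text
time: 4.65
tool_pos: [623.8, -63.1, 175.4]
tcp_rot: [-1.57, 0.0, 0.284]
contact_force: [-0.1, -0.6, 0.2]
grip_width: 0.5
```

```bash
python3 -c "
from h import *
go(32,-35,175)
c=vision.capture('scene');save(c,'s1.png',4,(280,130,460,280))"
```

```text
t 4.65 tcp mixer [ 54.9 -30.3 175.4] rpy [-1.57   0.     0.284] F [-0.1 -0.6  0.2] w 0.5 q [-0.22  0.58  1.31  0.    1.26 -2.08]
tool delta mm [-22.9   0.4  -4.6]
```

View pics/s1.png

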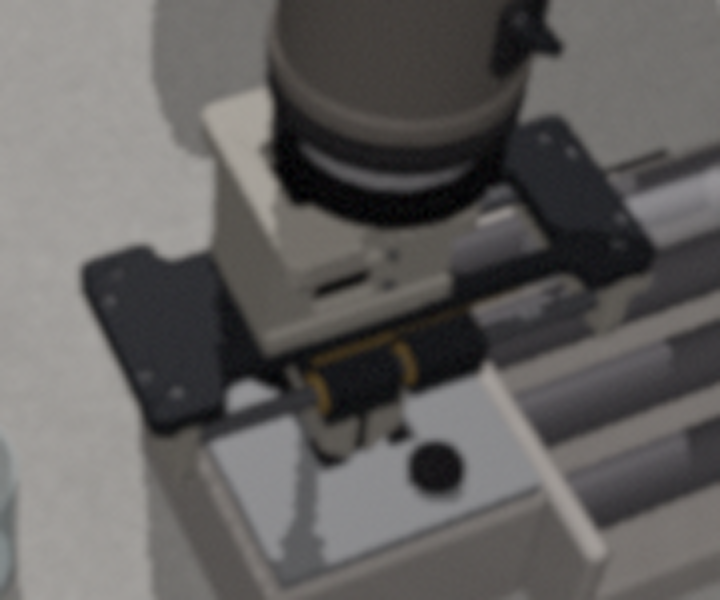

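The fingertips are on the far side of the knob, clear of it, with the disc tag at (435,467). Now pushing toward near.

>>> {"name": "arm_command", "arguments": {"deltas": [[-0.006,0,-0.002,0],[-0.006,0,-0.001,0],[-0.004,0,-0.001,0],[-0.003,0,0,0],[-0.003,0,0,0]]}}

```text
time: 5.2
tool_pos: [605.1, -74.1, 178.4]
tcp_rot: [-1.573, -0.003, 0.287]
contact_force: [1.8, 0.2, 1.6]
grip_width: 0.5
```

>>> {"name": "arm_command", "arguments": {"deltas": [[-0.003,0,0,0],[0,0,0,0],[0,0,0,0]]}}

```text
time: 5.5
tool_pos: [601.4, -74.8, 176.7]
tcp_rot: [-1.571, 0.0, 0.288]
contact_force: [1.0, -1.2, 1.2]
grip_width: 0.7
```

```bash
cat > k.py <<'E'
from h import *
from scipy.optimize import least_squares
where();ob=[]
for n in("top","scene"):
    c=vision.capture(n)
    for r in vision.regions_of(c,"knob")[:1]:
        m=r["mask"];uv=cen(m);v,u=np.argwhere(m).T;print(n,uv.round(1),m.sum(),round(r["confidence"],2),"box",u.min(),u.max(),v.min(),v.max());ob.append((c,uv))
    save(c,n+"_last.png",5,(250,200,350,320) if n=="top" else (310,170,430,270))
def f(p): return np.concatenate([proj(c,knobW(M,Y,*p))[0]-uv for c,uv in ob])
if ob:
    for s in [ob[:1],ob[1:],ob]:
        if s:
            ob=s;r=least_squares(f,[0,-.1]);print("shift,select",r.x.round(3),"res",r.fun.round(1))
E
python3 k.py
```

```text
t 5.5 tcp mixer [ 30.1 -35.4 176.7] rpy [-1.571  0.     0.288] F [ 1.  -1.2  1.2] w 0.7 q [-0.25  0.54  1.37 -0.    1.23 -2.11]
top [304.8 267.7] 289 0.63 box 292 315 258 275
scene [348.1 223.8] 35 0.49 box 338 358 211 236
shift,select [-0.055 -0.222] res [ 0. -0.]
shift,select [ 0.16  -0.314] res [ 0. -0.]
shift,select [ 0.022 -0.264] res [  1.8  -9.   -0.7 -12. ]
```

>>> {"name": "arm_command", "arguments": {"deltas": [[0.012,0,0,0],[0.012,0,0,0.2],[0,0,-0.03,0.2],[0,0,-0.03,0],[0,0,0,0]]}}

```text
time: 6.2
tool_pos: [641.4, -128.8, 175.8]
tcp_rot: [-1.571, 0.001, 0.278]
contact_force: [-0.0, 0.5, 0.2]
grip_width: 0.3
```

```bash
python3 k.py
```

```text
t 6.2 tcp mixer [ 53.6 -98.3 175.8] rpy [-1.571e+00  1.000e-03  2.780e-01] F [-0.   0.5  0.2] w 0.3 q [-0.31  0.63  1.22 -0.    1.3  -2.16]
top [305.6 261.4] 636 0.78 box 292 320 248 274
scene [353.8 205.6] 127 0.39 box 348 360 199 211
shift,select [-0.    -0.247] res [ 0. -0.]
shift,select [-0.017 -0.17 ] res [-0.  0.]
shift,select [-0.005 -0.214] res [-3.2  1.4 -3.2  2.5]
```

The top view gives shift = 0.000, so the lever is in the crossing. Moving to the right side.

>>> {"name": "arm_command", "arguments": {"deltas": [[-0.018,0,0,0],[-0.018,0,0,0],[-0.018,0,0,0],[0,0,0,0],[0,0,0,0]]}}

```text
time: 6.9
tool_pos: [589.7, -139.7, 177.2]
tcp_rot: [-1.571, -0.001, 0.281]
contact_force: [0.5, -0.3, -0.3]
grip_width: 0.2
```

```bash
python3 -c "
from h import *
go(0,-4,175)"
```

```text
t 6.9 tcp mixer [  0.9 -94.6 177.2] rpy [-1.571e+00 -1.000e-03  2.810e-01] F [ 0.5 -0.3 -0.3] w 0.2 q [-0.36  0.54  1.38  0.    1.23 -2.21]
tool delta mm [-0.8  2.2 90.6]
```

>>> {"name": "arm_command", "arguments": {"deltas": [[-0.001,0.002,0.01,0],[0,0,0.008,0],[0,0,0.008,0],[0,0,0.008,0],[0,0,0.008,0]]}}

```text
time: 7.4
tool_pos: [577.2, -99.9, 175.3]
tcp_rot: [-1.572, -0.001, 0.281]
contact_force: [0.6, -3.0, 3.0]
grip_width: 0.4
```

>>> {"name": "arm_command", "arguments": {"deltas": [[0,0,0.008,0],[0,0,0.008,0],[0,0,0.008,0],[0,0,0.007,0],[0,0,0.005,0]]}}

```text
time: 7.9
tool_pos: [566.4, -65.0, 174.5]
tcp_rot: [-1.57, 0.001, 0.281]
contact_force: [0.2, -1.9, 1.4]
grip_width: 0.3
```

```bash
python3 k.py
```

```text
t 7.9 tcp mixer [ -0.9 -16.3 174.5] rpy [-1.57e+00  1.00e-03  2.81e-01] F [ 0.2 -1.9  1.4] w 0.3 q [-0.25  0.48  1.49  0.    1.18 -2.1 ]
scene [378.9 208.5] 426 0.74 box 367 392 193 232
shift,select [0.125 0.063] res [0. 0.]
shift,select [0.125 0.063] res [0. 0.]
```

>>> {"name": "arm_command", "arguments": {"deltas": [[0,0,0.005,0],[0,0,0.004,0],[0,0,0.002,0],[0,0,0,0]]}}

```text
time: 8.5
tool_pos: [563.6, -54.9, 174.6]
tcp_rot: [-1.57, 0.0, 0.281]
contact_force: [-0.5, -0.5, -0.2]
grip_width: 0.3
```

```bash
python3 k.py
```

```text
t 8.5 tcp mixer [ -0.7  -5.8 174.6] rpy [-1.57   0.     0.281] F [-0.5 -0.5 -0.2] w 0.3 q [-0.23  0.47  1.5   0.    1.17 -2.08]
scene [382.7 208.5] 430 0.7 box 369 396 192 232
shift,select [0.137 0.103] res [0. 0.]
shift,select [0.137 0.103] res [0. 0.]
```

View pics/scene_last.png

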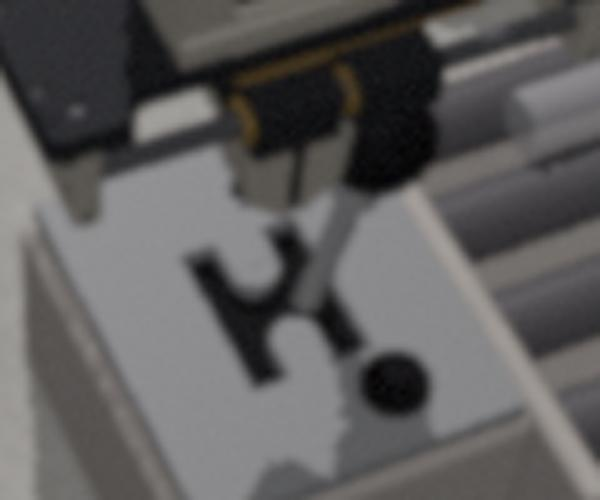

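>>> {"name": "arm_command", "arguments": {"deltas": [[0,0,0.002,0],[0,0,0.001,0],[0,0,0,0]]}}

```text
time: 9.0
tool_pos: [562.9, -52.2, 174.7]
tcp_rot: [-1.571, -0.0, 0.281]
contact_force: [0.1, -1.0, -0.9]
grip_width: -0.0
```

```bash
python3 -c "
from h import *
where()"
```

```text
t 9.0 tcp mixer [ -0.6  -3.1 174.7] rpy [-1.571 -0.     0.281] F [ 0.1 -1.  -0.9] w -0.0 q [-0.23  0.47  1.5   0.    1.17 -2.08]
```

>>> {"name": "arm_command", "arguments": {"deltas": [[0,0,0.002,0],[0,0,0,0],[0,0,-0.015,0],[0,0,-0.015,0],[-0.02,0,0,0]]}}

```text
time: 9.5
tool_pos: [553.5, -87.2, 174.6]
tcp_rot: [-1.572, -0.002, 0.28]
contact_force: [0.2, 0.1, 0.3]
grip_width: 0.4
```

>>> {"name": "arm_command", "arguments": {"deltas": [[-0.02,0,0,0],[-0.02,0,0,0],[0,0,0,0],[0,0,0,0]]}}

```text
time: 9.9
tool_pos: [513.7, -96.9, 175.1]
tcp_rot: [-1.571, -0.001, 0.279]
contact_force: [0.5, 0.4, 0.3]
grip_width: 0.5
```

```bash
python3 k.py; python3 -c "
from h import *
go(-56,35,175)"
```

```text
t 9.9 tcp mixer [-60.3 -32.4 175.1] rpy [-1.571e+00 -1.000e-03  2.790e-01] F [0.5 0.4 0.3] w 0.5 q [-0.33  0.39  1.62  0.    1.12 -2.18]
scene [384.9 202.2] 642 0.78 box 370 399 185 231
shift,select [0.069 0.164] res [0. 0.]
shift,select [0.069 0.164] res [0. 0.]
t 10.1 tcp mixer [-59.9 -31.5 174.6] rpy [-1.571 -0.     0.281] F [-0.7  0.8  0. ] w 0.0 q [-0.33  0.39  1.62  0.    1.12 -2.18]
tool delta mm [ 4.  -0.4 66.5]
```

View pics/scene_last.png

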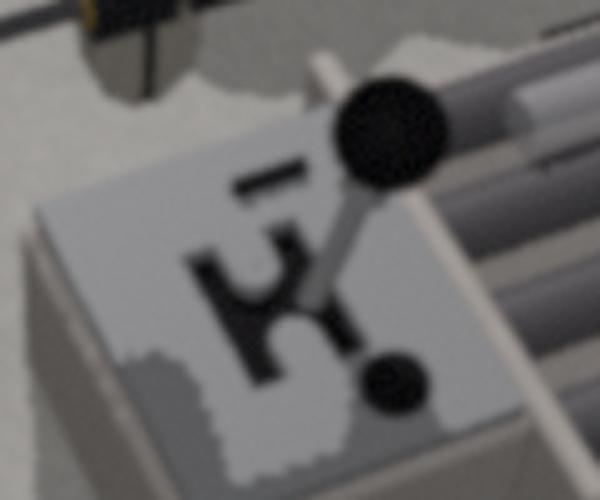

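The knob is at (391,132) in the crop, which is pixel (387.8,196.0), and the mask had included the stem. I'll solve from the ball centre.

```bash
python3 -c "
from h import *
from scipy.optimize import least_squares
c=vision.capture('scene')
print(least_squares(lambda p:proj(c,knobW(M,Y,*p))[0]-[387.8,196],[0,.2]).x, proj(c,knobW(M,Y,0,.24)))"
```

```text
[-0.00705252  0.24068204] [[388.02876456 196.45752445]]
```

Select is 0.24 and shift ≈ 0, so the lever is in the left slots. Moving behind the knob on the near side.

>>> {"name": "arm_command", "arguments": {"deltas": [[0.002,0,0.022,0],[0.002,0,0.022,0],[0,0,0.022,0],[0,0,0,0]]}}

```text
time: 10.55
tool_pos: [498.1, -29.2, 174.6]
tcp_rot: [-1.57, 0.0, 0.284]
contact_force: [-1.0, -0.4, 0.4]
grip_width: 0.4
```

>>> {"name": "arm_command", "arguments": {"deltas": [[0.01,0,0,0],[0.009,0,0,0],[0.008,0,0,0],[0.008,0,0,0],[0.008,0,0,0]]}}

```text
time: 11.05
tool_pos: [540.5, -19.6, 174.5]
tcp_rot: [-1.571, 0.001, 0.28]
contact_force: [-2.2, -1.0, 2.5]
grip_width: 0.8
```

>>> {"name": "arm_command", "arguments": {"deltas": [[0.007,0.001,0,0],[0.007,0.001,0,0],[0.006,0.001,0,0],[0.005,0.001,0,0],[0,0,0,0]]}}

```text
time: 11.55
tool_pos: [564.6, -12.2, 170.4]
tcp_rot: [-1.571, -0.0, 0.281]
contact_force: [1.6, 0.5, -0.3]
grip_width: 0.3
```

```bash
python3 -c "
from h import *
go(21,35,170)"
```

```text
t 11.55 tcp mixer [ 12.   34.9 170.4] rpy [-1.571 -0.     0.281] F [ 1.6  0.5 -0.3] w 0.3 q [-0.16  0.47  1.51  0.    1.16 -2.01]
tool delta mm [9.  0.4 0.1]
```

>>> {"name": "arm_command", "arguments": {"deltas": [[0.003,0,0,0],[0.003,0,0,0],[0.002,0,0,0],[0.001,0,0,0],[0,0,0,0]]}}

```text
time: 12.05
tool_pos: [571.8, -10.1, 170.2]
tcp_rot: [-1.57, 0.002, 0.281]
contact_force: [-4.8, -1.7, -2.3]
grip_width: 0.2
```

>>> {"name": "arm_command", "arguments": {"deltas": [[0.002,0,0,0],[0,0,0,0],[0,0,0,0]]}}

```text
time: 12.35
tool_pos: [573.0, -9.7, 169.9]
tcp_rot: [-1.57, 0.004, 0.281]
contact_force: [-6.3, -2.8, -3.6]
grip_width: 0.6
```

>>> {"name": "arm_command", "arguments": {"deltas": [[0.001,0,0,0],[0,0,0,0],[0,0,0,0]]}}

```text
time: 12.65
tool_pos: [573.5, -9.5, 169.8]
tcp_rot: [-1.57, 0.005, 0.281]
contact_force: [-8.4, -2.2, -2.2]
grip_width: 0.3
```

```bash
python3 -c "
from h import *
where()"
```

```text
t 12.65 tcp mixer [ 21.3  35.  169.8] rpy [-1.57   0.005  0.281] F [-8.4 -2.2 -2.2] w 0.3 q [-0.15  0.49  1.48 -0.    1.18 -2.  ]
```

The force holds at about 9 N while stationary, and the knob is at x≈50.8 mm against the 50 mm stop, so it is home. Backing off now.

>>> {"name": "arm_command", "arguments": {"deltas": [[0.001,0,0,0],[0,0,0,0],[-0.015,0,0,0],[-0.03,0,0,0],[-0.03,0,0,0]]}}

```text
time: 13.15
tool_pos: [504.8, -29.8, 171.2]
tcp_rot: [-1.572, -0.003, 0.281]
contact_force: [-0.7, -0.6, -0.2]
grip_width: 0.2
```

>>> {"name": "arm_command", "arguments": {"deltas": [[-0.03,-0.02,0,0],[-0.02,-0.04,0,0],[-0.02,-0.03,0,0],[0,0,0,0],[0,0,0,0]]}}

```text
time: 13.65
tool_pos: [438.0, -49.2, 261.8]
tcp_rot: [-1.573, -0.004, 0.28]
contact_force: [0.6, 0.5, -0.9]
grip_width: 0.3
```

```bash
python3 k.py
python3 - <<'E'
from h import *
for n in("top","scene"):
    c=vision.capture(n)
    for t in("bottle","beaker","jar","slide_box"):
        r=vision.find_in(c,t);print(n,t,[toworld(c,x["xyz"]).round(1) for x in r[:1]])
    print(n,"expected knob px at .35,.24",proj(c,knobW(M,Y,.35,.24)))
E
```

```text
t 13.65 tcp mixer [-119.8   34.3  261.8] rpy [-1.573 -0.004  0.28 ] F [ 0.6  0.5 -0.9] w 0.3 q [-0.29  0.16  1.69  0.    1.28 -2.14]
top [249.1 246.2] 763 0.74 box 232 274 230 265
scene [398.7 224.6] 592 0.77 box 377 413 211 240
shift,select [0.308 0.218] res [0. 0.]
shift,select [0.365 0.198] res [0. 0.]
shift,select [0.335 0.214] res [-0.3 -2.5  0.2 -2.9]
top bottle [array([ 688.2, -189.2,   77.3])]
top beaker [array([ 575.6, -238.6,   31.6])]
top jar [array([686.6, 109.2,  77.9])]
top slide_box [array([510.4, -47.1, 104. ])]
top expected knob px at .35,.24 [[246.05597724 243.40021528]]
scene bottle [array([ 711.9, -195.4,   80. ])]
scene beaker [array([ 559.1, -230.3,   53. ])]
scene jar [array([701.2, 111.4,  71.5])]
scene slide_box [array([765.3, -25.2,  36.1])]
scene expected knob px at .35,.24 [[401.3436727  222.39815019]]
```

View pics/scene_last.png

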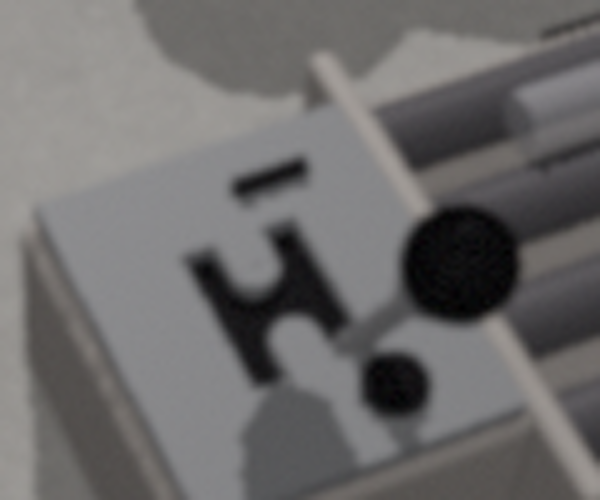

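The knob is at crop (460,264), pixel (401.6,222.4), against (401.3,222.4) expected at the stop. The stem is at the slot end beside the disc, the other objects haven't moved, and the arm is clear.

```bash
python3 -c "
from h import *
print(job.close_job())"
```

```text
the job is handed in; nothing more can be done
None
```

The lever is fully home at the end of the far-left slot, the one with the disc tag, and I handed the job in at about 14 s. I pushed with closed fingers, one side at a time: back to neutral from the far side, across from the right, then home from the near side. The knob and stem were never between the fingers.

**Last checks**
- **Lever:** while I held it against the stop, the force stayed at about 9 N with the knob at x ≈ 50.8 mm; the stop is at about 50 mm. After backing off, the ball centre in the scene picture was at pixel (401.6, 222.4), against (401.3, 222.4) expected at shift 0.35, select 0.24.
- **Clearance:** the arm ended about 120 mm to the near side of the gate centre and raised to 262 mm, touching nothing. The highest force I read was about 9 N.
- **Bottle, beaker, jar, slide box:** all were found within about 5 mm of their first readings, which is about the detector's error.

**Disagreements**
- **Lever angle:** fits using the network's knob masks gave a shift of 0.31 to 0.37 and a select of about 0.20 to 0.22. Those masks had merged with the stem and the disc tag, so I relied on the ball centre and the force instead.
- **Slide box:** the last top-view search took the bar tag for the slide box. The scene view showed the box in place.
- **Jar:** the first top-view search missed it, so only the scene view gives a before-and-after comparison.

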